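# Pin a demo module into its pivot mount

## Task

Mount the dark demo module for the show: stand it on the seat midway between the two upright ears of the pivot mount, then take the longer of the two pins and thread it, from the side away from the clamp lever, through the first ear, the module's foot and the far ear, until its black grip is up against the first ear. Only then throw the clamp lever on top of the far ear right over to its other side. Leave the shorter pin on its rest and do not disturb the mug, the carton or the screwdriver.

Things in the scene. Friction and masses are not known exactly. Their poses are not given: they have to be found in the camera images.
- mount: Pivot mount, fixed. Steel base 84 (x) by 160 (y) by 30 mm high with two upright aluminium ears, 50 mm wide in x, tops at z = 92 mm: near ear y = -67 to -55 mm, far ear y = 55 to 75 mm. Each has a round 14 mm hole along y at x = 0, z = 70 mm. Origin: on the bench surface under the middle of the seat; z up, y from near ear to far ear.
- seat (a point): Middle of the seat where the module's foot stands: the base's top (mount frame 0, 0, 30 mm) between two steel rails along y, 60 mm long, 54 mm apart in x and 10 mm high, whose lips then flare outward to about 70 mm apart, 50 mm above the bench. The seat has no stops along y.
- near_hole (a point): Centre of the near ear's hole on its outer face, where the pin enters; mount frame (0, -67, 70) mm. The pin travels along the mount's +y.
- far_hole (a point): Centre of the far ear's hole on its outer face, where the pin comes out; mount frame (0, 75, 70) mm.
- clamp (a joint): Clamp lever on top of the far ear: a steel arm with a black end, hinged about an axis parallel to the mount's y at mount (0, 65, 100) mm, between two small steel cheeks that reach to z = 106 mm. 0 rad: leaning to the mount's -x by 0.5 rad; 1.0 rad (its stop): leaning to the mount's +x by 0.5 rad. Stays where it is left; about 1 to 2 N at its end moves it.
- clamp_tip (a point): Centre of the clamp lever's black end piece (18 mm across, 22 mm long along the arm), 60 mm from the hinge; it moves on an arc of that radius in the mount's x-z plane.
- module: Demo module, 350 g, loose, upright on the bench at the start. Lower part: aluminium foot 50 (x) by 50 (y) by 60 mm high with a round 16 mm cross bore along y, 40 mm above its underside. Upper part: dark blue plastic case 56 (x) by 46 (y) by 60 mm high; total height 120 mm. Origin: centre of the underside, z up, y along the bore. Works either way round.
- module_bore (a point): Middle of the module's cross bore, 40 mm above its underside.
- pin_rest: Grey plastic rest, fixed on the bench: a plate 100 (x) by 88 (y) by 8 mm with two pairs of V supports at x = -28 and +28 mm; it holds a pin in each pair, along y with the grip to -y, pin axis 32 mm above the bench. Origin: centre of its underside.
- long_pin: The longer pin, 120 g: round steel shaft 10 mm across, 175 mm long, its last 8 mm tapered to 3 mm, with a square black grip 16 by 16 by 50 mm on the other end. Origin: on the axis where the shaft leaves the grip (the shoulder); y points along the shaft to the tip, the grip spans y = 0 to -50 mm. May lie in either place of the rest.
- long_pin_tip (a point): Tip of the longer pin's shaft, 175 mm from the shoulder.
- short_pin: The shorter pin, alike but with a shaft of only 100 mm, too short to reach the far ear. To be left on the rest.
- mug: White mug, 80 mm across, 92 mm high; origin in the centre of its underside. Bystander.
- carton: Closed cardboard carton 90 by 130 by 50 mm; origin in the centre of its underside. Bystander.
- driver: Screwdriver, 170 mm long, lying on the bench. Bystander.

How it is judged:
On the way, in this order (a step that is already met when the one before it is completed fails the run):
1. the module stands on the seat between the ears, its bore in line with their holes, let go (x of module_bore in the frame of mount between -0.005 and 0.005 m and y of module_bore in the frame of mount between -0.025 and 0.025 m and z of module_bore in the frame of mount between 0.065 and 0.075 m and angle between module's own z axis and vertical below 0.1 rad and angle between the y axis of module and the y axis of mount, either way round below 0.15 rad and contact force between module and the fingers below 0.2 N), for 0.2 s.
2. the long pin's tip is inside the near ear's hole (x of long_pin_tip in the frame of mount between -0.006 and 0.006 m and z of long_pin_tip in the frame of mount between 0.064 and 0.076 m and angle between the y axis of long_pin and the y axis of mount, either way round below 0.09 rad and y of long_pin_tip in the frame of mount between -0.06 and 0.03 m), for 0.05 s.
3. the long pin's tip has passed through the module's foot (x of long_pin_tip in the frame of mount between -0.006 and 0.006 m and z of long_pin_tip in the frame of mount between 0.064 and 0.076 m and angle between the y axis of long_pin and the y axis of mount, either way round below 0.09 rad and x of module_bore in the frame of long_pin between -0.007 and 0.007 m and z of module_bore in the frame of long_pin between -0.007 and 0.007 m and y of long_pin_tip in the frame of mount above 0.052 m), for 0.05 s.
4. the long pin is through the far ear, its grip against the near ear (x of module_bore in the frame of mount between -0.005 and 0.005 m and y of module_bore in the frame of mount between -0.025 and 0.025 m and z of module_bore in the frame of mount between 0.065 and 0.075 m and angle between module's own z axis and vertical below 0.1 rad and angle between the y axis of module and the y axis of mount, either way round below 0.15 rad and x of long_pin_tip in the frame of mount between -0.006 and 0.006 m and z of long_pin_tip in the frame of mount between 0.064 and 0.076 m and angle between the y axis of long_pin and the y axis of mount, either way round below 0.09 rad and x of module_bore in the frame of long_pin between -0.007 and 0.007 m and z of module_bore in the frame of long_pin between -0.007 and 0.007 m and y of long_pin in the frame of mount above -0.072 m and y of long_pin_tip in the frame of mount above 0.09 m), for 0.2 s.
5. the clamp lever is thrown right over (value of joint clamp above 0.85 rad), for 0.05 s.
At the end, for the whole second after the job is handed in: Module upright on the seat (height and sideways within 5 mm, lengthwise 25 mm); long pin in line with the holes (6 mm, 0.09 rad) through near ear, module bore and far ear, its grip within 5 mm of the near ear; clamp lever past 0.85 rad; all at rest (all of step 4 and value of joint clamp above 0.85 rad and linear speed of each of module, long_pin below 0.02 m/s); the robot touches nothing.
It fails at once if the shorter pin is taken or knocked off its place (moved over 30 mm) (distance of short_pin from where it was at the start of the episode above 0.03 m).
It fails at once if the mug is moved over 30 mm (distance of mug from where it was at the start of the episode above 0.03 m).
It fails at once if the carton is moved over 30 mm (distance of carton from where it was at the start of the episode above 0.03 m).
It fails at once if the screwdriver is moved over 30 mm (distance of driver from where it was at the start of the episode above 0.03 m).
It also fails if it takes over 64 s, if anything falls off the work surface, if the arm or the gripper's body presses on something with over 40 N, if the wrist force passes 120 N, or if a joint passes its speed limit or range.

## Robot

A 6-joint arm with a two-finger parallel gripper is mounted at the origin on the work surface. World frame = base frame: x ahead of the robot, y to its left, z up, the work surface at z = 0. Lengths are in m, angles in rad, forces in N, time in s.
With the tool pointing down it reaches from about 0.25 to 0.775 m from the base axis. Payload 4 kg.
Tool frame: the origin (TCP) lies midway between the tips of the shut fingers; the grasp point (between the pads) lies 19 mm behind it; z points along the fingers, y is the direction in which the jaws open and shut (so a half turn about z gives the same grasp; the last joint's range is limited). The gripper opens to 94 mm and grips with 3 to 60 N. Pads are 16 mm wide; open, the fingers measure 119 mm over their backs; the gripper's body (75 mm by 177 mm) begins 78 mm behind the grasp point.
Start: joints at [-1.386, 0.087, 1.371, -0, 1.684, -0.103], TCP at [0.156, -0.527, 0.206] pointing down, gripper open.
Joint ranges: [-3.1, 3.1], [-0.76, 2.03], [0.27, 2.55], [-1.08, 4.22], [0.17, 2.65], [-2.57, 2.57]. Speed limits (rad/s): [2.79, 2.79, 3.14, 3.14, 3.14, 3.14].

## Interface

Orientations are given as [roll, pitch, yaw] about the fixed x, y, z axes, in that order (R = Rz(yaw) Ry(pitch) Rx(roll)).
In Python, from bench import get_obs, snapshot, ticket gives the robot as it stands.
- The arm moves only by the shell command python3 -m creep 'ROWS' [OPENING]. ROWS is JSON, a list that holds one entry, the list of rows, each a list of 4 numbers: the shift along the tool's x, y, z in mm, then the turn about the tool's z in degrees. A call has 1 to 8 rows; each row shifts and turns the commanded pose from where the row before left it, along the tool's axes as they then stand; what a row does not reach is not made up. A row lasts 1/8 s, in which the tool goes at most 62.5 mm and 10.7 degrees, less where a joint would pass 70% of its speed; a pose out of reach is approached as far as the arm can. A call with a gripper value outside its range is refused whole. OPENING is the opening, from 0 (shut) to 1 (fully open), set as the call begins (- or left out, the last holds). The fingers move at their own pace and stop on an object; the grip force is fixed at half the most. Time passes only in rows, so rows that do not move let the fingers close. It gives the time, the measured TCP pose, the force and the opening at its end, in the units of the state.
- get_obs(): the state, without advancing time (a new reading comes with each control period).
- snapshot(name): name is "side" or "top"; returns a dict with "color" (420x560x3 uint8, red, green, blue), "depth" (420x560 float32, m along the optical axis (not along the pixel's ray), 0 where there is no reading), "fx", "fy", "cx", "cy" (pixels), "distortion" ([k1, k2, p1, p2, k3] as OpenCV has them; the pictures are not rectified), "extrinsics" (4x4, takes a point from world to camera coordinates). Camera axes: x right, y down, z forward; pixel columns grow to the right and rows downward; lengths in m; the calibration is good to about 2 mm. A picture is of the moment at which its call begins.
- ticket.close_job(): hands the job in, once; it reports no verdict.
The state is a dict: "time": time; "joint_positions": joint angles; "qvel": joint speeds; "joint_torque": joint torques, N m; "tool_pos": TCP position; "ee_rot": TCP orientation; "wrist_force": force on the tool from outside, world axes, zero at the start; "wrist_torque": the same for the moment, N m; "width": finger opening in m.
Only numpy, scipy, OpenCV 4.12 (cv2) and the standard library are available. Lean on these libraries where they do the work, as an engineer would, in place of code of your own. Each camera call takes 0.05 s, during which the arm holds its last target. There are 200 camera calls.

## Working session

There is one attempt and no reset: what is moved stays moved. The work goes in short steps, Python scripts to look and compute and a shell command to move; the robot and the scene stay as the last step left them, time stands still between calls to the robot, and variables do not carry over. Pictures are saved under pics/ and viewed, on a budget of 10 in all, crops included, one or two more only if the job needs it, and the job is handed in when it is done.

```bash
mkdir -p pics; cat > h.py <<'E'
import numpy as np, cv2
from bench import get_obs, snapshot, ticket
def save(n,f):
    s=snapshot(n); cv2.imwrite('pics/'+f+'.png',s['color'][:,:,::-1]); np.save('pics/'+f+'.npy',s,allow_pickle=True); return s
def load(f): return np.load('pics/'+f+'.npy',allow_pickle=True).item()
def K(s): return np.array([[s['fx'],0,s['cx']],[0,s['fy'],s['cy']],[0,0,1.]])
def cloud(s):
    h,w=s['depth'].shape; u,v=np.meshgrid(np.arange(w),np.arange(h))
    p=cv2.undistortPoints(np.stack([u,v],-1).reshape(-1,1,2).astype(float),K(s),np.array(s['distortion'])).reshape(h,w,2)
    d=s['depth'][...,None]; c=np.concatenate([p*d,d],-1); E=np.array(s['extrinsics'])
    W=(c-E[:3,3])@E[:3,:3]; W[s['depth']==0]=np.nan; return W
def ray(s,u,v,z):
    p=cv2.undistortPoints(np.array([[[u,v]]],float),K(s),np.array(s['distortion'])).ravel()
    E=np.array(s['extrinsics']);R=E[:3,:3]; d=R.T@np.array([p[0],p[1],1]); o=-R.T@E[:3,3]
    return o+d*(z-o[2])/d[2]
E
python3 -c "
from h import *
for n in('side','top'):
    s=save(n,n+'0'); E=np.array(s['extrinsics']); print(n,-E[:3,:3].T@E[:3,3],E[:3,:3].round(2).tolist(),s['fx'])
print(get_obs())
a=cv2.imread('pics/top0.png')
"
```

```text
side [0.25932034 0.99345009 0.79485796] [[-0.95, -0.3, 0.02], [-0.18, 0.52, -0.84], [0.24, -0.8, -0.55]] 480.94195028562734
top [0.37073034 0.03637254 1.12855658] [[-0.0, -1.0, -0.0], [-0.99, 0.0, -0.16], [0.16, 0.0, -0.99]] 487.42303349877164
{'time': 0.1, 'joint_positions': array([-1.38613015e+00,  8.78631130e-02,  1.37212096e+00,  2.18913812e-05,
        1.68359932e+00, -1.03110878e-01]), 'qvel': array([-0.00031301, -0.00267391, -0.00401905,  0.00149012,  0.00079475,
        0.00030457]), 'joint_torque': array([ 1.34020214e-03, -3.41254628e+01, -3.03301156e+01,  7.20328954e-02,
        3.04137950e-02, -9.02491138e-05]), 'tool_pos': array([ 0.15600589, -0.52688503,  0.20442201]), 'ee_rot': array([-3.13961473e+00, -2.26544963e-04,  2.87779278e-01]), 'wrist_force': array([ 0.07441577,  0.12798489, -0.3012301 ]), 'wrist_torque': array([ 0.03877759,  0.00826342, -0.02852299]), 'width': 0.09372860038434622}
```

View pics/top0.png

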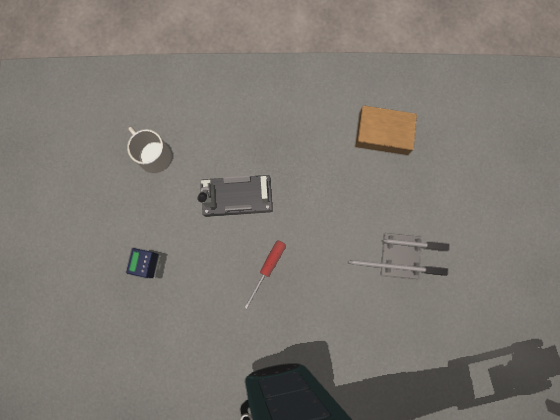

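View pics/side0.png

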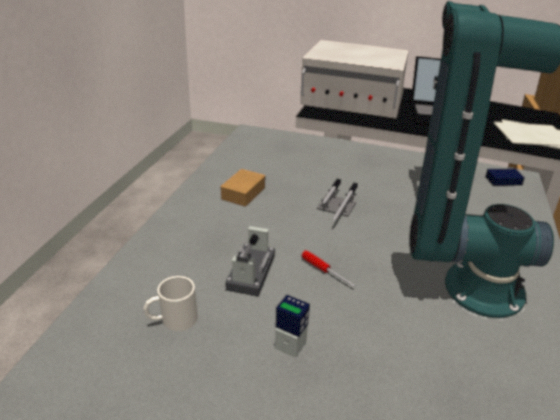

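Top view: the mount is at (237,195) with its far ear and clamp on the left (world +y). The module is at (143,263). The long pin is the lower one, from (350,263) to (447,271), and the short pin is above it. The driver is at (265,275). The side view agrees. Next I'll enlarge these.

```bash
python3 - <<'E'
from h import *
s=load('top0'); im=cv2.imread('pics/top0.png'); W=cloud(s)
def cr(u,v,w,h,k): return cv2.resize(im[v:v+h,u:u+w],None,fx=k,fy=k,interpolation=cv2.INTER_CUBIC)
c=np.zeros((600,800,3),np.uint8)
a=cr(190,168,95,55,5); c[:275,:475]=a
a=cr(120,240,50,50,5); c[:250,500:750]=a
a=cr(340,225,115,60,5); c[300:600,:575]=a
cv2.imwrite('pics/crop.png',c)
def rect(u0,u1,v0,v1,z0,z1,n):
    P=W[v0:v1,u0:u1].reshape(-1,3); P=P[(P[:,2]>z0)&(P[:,2]<z1)]
    if len(P)<4: print(n,len(P));return
    r=cv2.minAreaRect((P[:,:2]*1000).astype(np.float32)); print(n,len(P),'mean',(P.mean(0)*1000).round(1),'rect',np.round(r[0],1),np.round(r[1],1),round(r[2],1))
rect(120,170,240,290,.11,.13,'module top')
rect(190,285,165,225,.02,.04,'base')
rect(250,285,165,225,.085,.1,'near ear')
rect(190,225,165,225,.085,.098,'far ear')
rect(190,225,165,225,.11,.2,'lever')
rect(378,425,225,285,.004,.013,'rest')
rect(340,455,252,285,.025,.05,'long')
rect(340,455,230,252,.025,.05,'short')
rect(422,455,252,285,.032,.05,'longgrip')
E
```

```text
module top 584 mean [421.3 319.3 119.1] rect [421.6 320.8] [47.1 54.8] 77.6
base 1825 mean [577.7 120.3  29.4] rect [581.5 126.4] [ 85.1 160.7] 3.9
near ear 126 mean [585.   61.3  91.4] rect [585.4  61.3] [50.6 12. ] 3.6
far ear 101 mean [580.3 185.   91.4] rect [577.4 186.8] [50.2 20.1] 3.3
lever 97 mean [555.4 184.5 153.2] rect [561.6 184.4] [17.5 40.3] 84.9
rest 1083 mean [ 439.9 -252.9    7.5] rect [ 445.9 -257.2] [130.4 103.5] 0.2
long 568 mean [ 412.2 -251.    35.7] rect [ 413.7 -239.7] [223.3  27.6] 85.3
short 421 mean [ 463.8 -286.    35.8] rect [ 465.1 -282.7] [150.5  28.3] 83.5
longgrip 178 mean [ 404.7 -322.    38.7] rect [ 404.9 -322.2] [57.1 16.4] 83.5
```

View pics/crop.png

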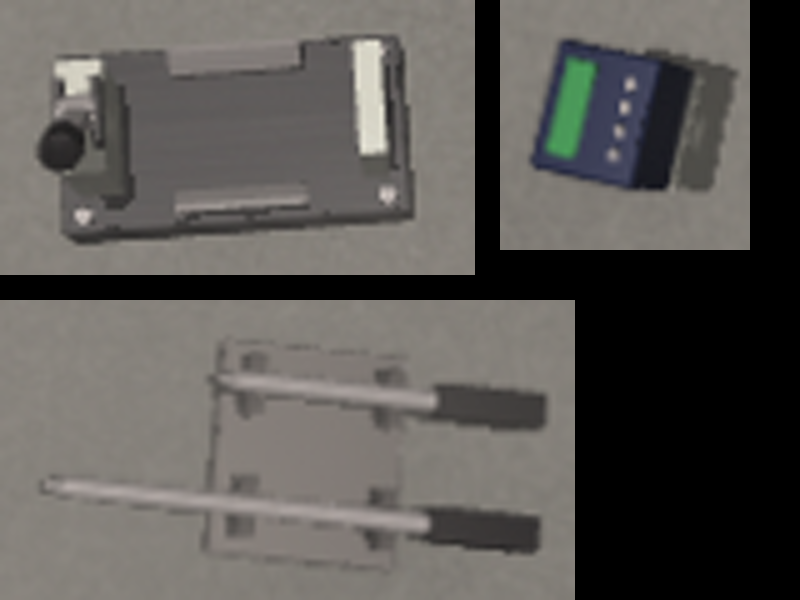

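The enlarged crops match the depth rectangles. That gives mount yaw about 3.65° with its origin near (581.5,122.1), and the module centre near (421.6,320.8) with yaw about -12.4°. The long pin is the lower one, with its grip toward world -y. Now a delta helper and the first move, turning while still high.

```bash
cat >> h.py <<'E'
def delta(x,y,z,yaw):
    o=get_obs(); p=o['tool_pos']*1000; w=o['ee_rot'][2]; d=np.array([x,y,z])-p
    c,s=np.cos(w),np.sin(w)
    t=(np.degrees(w)-yaw+180)%360-180
    print('t',round(o['time'],2),'p',p.round(1),'yaw',round(np.degrees(w),2),'rp',o['ee_rot'][:2].round(4),'w',round(o['width']*1000,1),'F',o['wrist_force'].round(1))
    print('tool shift',np.round([c*d[0]+s*d[1],s*d[0]-c*d[1],-d[2]],1),'turn',round(t,2))
M0=np.array([581.5,122.1]);MY=3.65
def mw(x,y):
    a=np.radians(MY); return M0+[np.cos(a)*x-np.sin(a)*y,np.sin(a)*x+np.cos(a)*y]
E
python3 - <<'E'
from h import *
W=cloud(load('top0'))
for n,u0,u1,v0,v1 in (('long',340,455,252,285),('short',340,455,230,252)):
    P=W[v0:v1,u0:u1].reshape(-1,3)*1000; P=P[(P[:,2]>27)&(P[:,2]<50)]
    for k in range(3):
        vx,vy,x0,y0=cv2.fitLine(P[:,:2].astype(np.float32),cv2.DIST_HUBER,0,.01,.01).ravel()
        e=-(P[:,0]-x0)*vy+(P[:,1]-y0)*vx; P=P[abs(e)<9]
    t=(P[:,0]-x0)*vx+(P[:,1]-y0)*vy
    a=np.array([x0,y0]); d=np.array([vx,vy]); d*=np.sign(d[1]); t=(P[:,:2]-a)@d
    print(n,'yaw',np.degrees(np.arctan2(-d[0],d[1])),'ends',a+d*t.min(),a+d*t.max(),np.ptp(t), np.nanmedian(P[:,2]))
E
python3 -m creep '[[[0,0,0,-7.6],[0,0,0,-7.6],[0,0,0,-7.6],[0,0,0,-7.6],[0,0,0,-7.6],[0,0,0,-7.6],[0,0,0,-7.6],[0,0,0,-7.6]]]' 1
python3 -c "
from h import *
delta(421.6,320.8,200,77.6)"
```

```text
long yaw -6.137339 ends [ 401.45702591 -350.61967097] [ 425.32941185 -128.60950887] 223.28995360413603 36.04287408040054
short yaw -6.5277457 ends [ 455.48421892 -357.35893984] [ 472.59937713 -207.78513659] 150.5498295385706 36.28276004972915
time: 1.1
tool_pos: [0.1561, -0.5271, 0.2048]
ee_rot: [-3.141, -0.001, 1.353]
wrist_force: [0.1, 0.0, -0.0]
width: 0.0938
t 1.1 p [ 156.1 -527.1  204.8] yaw 77.54 rp [-3.1411e+00 -1.2000e-03] w 93.8 F [ 0.1  0.  -0. ]
tool shift [885.2  76.3   4.8] turn -0.06
```

```bash
python3 -m creep '[[[55,5,0,0],[55,5,0,0],[55,5,0,0],[55,5,0,0],[55,5,0,0],[55,5,0,0],[55,5,0,0],[55,5,0,0]]]' >/dev/null
python3 -m creep '[[[55,5,0,0],[55,5,0,0],[55,5,0,0],[55,5,0,0],[55,5,0,0],[55,5,0,0],[55,5,0,0],[0,0,0,0]]]' 
python3 -c "
from h import *
delta(421.6,320.8,76,77.6)"
```

```text
time: 3.1
tool_pos: [0.4105, 0.2634, 0.2036]
ee_rot: [-3.139, 0.002, 1.354]
wrist_force: [-0.3, 0.5, -0.1]
width: 0.0941
t 3.1 p [410.5 263.4 203.6] yaw 77.55 rp [-3.1386e+00  1.8000e-03] w 94.1 F [-0.3  0.5 -0.1]
tool shift [ 58.5  -1.5 127.6] turn -0.05
```

```bash
python3 -m creep '[[[30,-1,0,0],[28.5,0,0,0],[0,0,40,0],[0,0,40,0],[0,0,30,0],[0,0,17,0],[0,0,0,0]]]' 
python3 -c "
from h import *
delta(421.6,320.8,76,77.6); s=save('side','g1');W=cloud(save('top','g1t'))
cv2.imwrite('pics/g1c.png',cv2.resize(s['color'][200:400,180:440,::-1],None,fx=3,fy=3))"
```

```text
time: 3.98
tool_pos: [0.422, 0.317, 0.0774]
ee_rot: [-3.14, 0.002, 1.348]
wrist_force: [0.3, -0.4, 0.2]
width: 0.0937
t 3.98 p [422.  317.   77.4] yaw 77.25 rp [-3.1397e+00  2.1000e-03] w 93.7 F [ 0.3 -0.4  0.2]
tool shift [ 3.6 -1.2  1.4] turn -0.35
```

View pics/g1c.png

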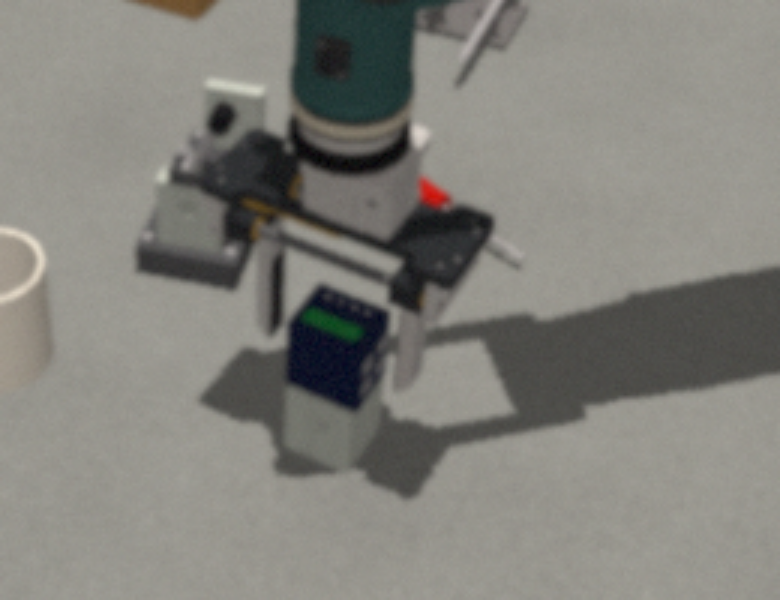

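The fingers straddle the module (crop fingers at x 270 and 410, case between 290 and 388). Nudge to centre, then close.

```bash
python3 -m creep '[[[3,-1,1,0],[0,0,0,0]]]' >/dev/null; python3 -m creep '[[[0,0,0,0],[0,0,0,0],[0,0,0,0],[0,0,0,0],[0,0,0,0],[0,0,0,0]]]' 0
python3 -c "
from h import *
delta(421.6,320.8,76,77.6)"
```

```text
time: 5.08
tool_pos: [0.4221, 0.3213, 0.0774]
ee_rot: [-3.141, 0.0, 1.349]
wrist_force: [-1.5, 0.4, 0.3]
width: 0.056
t 5.08 p [422.1 321.3  77.4] yaw 77.29 rp [-3.141e+00  2.000e-04] w 56.0 F [-1.5  0.4  0.3]
tool shift [-0.6 -0.3  1.4] turn -0.31
```

```bash
python3 -m creep '[[[0,0,-20,0],[0,0,-40,0],[0,0,-50,-8.2],[0,0,0,-8.2],[0,0,0,0]]]'
python3 -c "
from h import *
delta(*mw(0,0),187,93.65); print(mw(0,0))"
```

```text
time: 5.7
tool_pos: [0.4221, 0.321, 0.1866]
ee_rot: [-3.14, 0.001, 1.633]
wrist_force: [-0.1, -0.5, -5.2]
width: 0.0561
t 5.7 p [422.1 321.  186.6] yaw 93.59 rp [-3.1405e+00  1.1000e-03] w 56.1 F [-0.1 -0.5 -5.2]
tool shift [-208.5  146.6   -0.4] turn -0.06
[581.5 122.1]
```

```bash
python3 -m creep '[[[-50,0,0,0],[-55,0,0,0],[-55,0,0,0],[-48.5,0,0,0],[0,50,0,0],[0,50,0,0],[0,46,0,0],[0,0,0,0]]]'
python3 -m creep '[[[0,0,0,0],[0,0,0,0]]]' >/dev/null
python3 -c "
from h import *
delta(*mw(0,0),107.5,93.65)
W=cloud(save('top','m1'))
s=save('side','m1s');W2=cloud(s)
cv2.imwrite('pics/m1c.png',cv2.resize(s['color'][160:340,160:390,::-1],None,fx=3,fy=3))"
```

```text
time: 6.7
tool_pos: [0.5825, 0.122, 0.1825]
ee_rot: [-3.135, 0.001, 1.632]
wrist_force: [-2.2, -0.3, -4.5]
width: 0.0562
t 6.95 p [580.4 122.7 187.3] yaw 93.67 rp [-3.1407e+00  1.0000e-04] w 55.7 F [-0.5  0.3 -4. ]
tool shift [-0.7  1.1 79.8] turn 0.02
```

View pics/m1c.png

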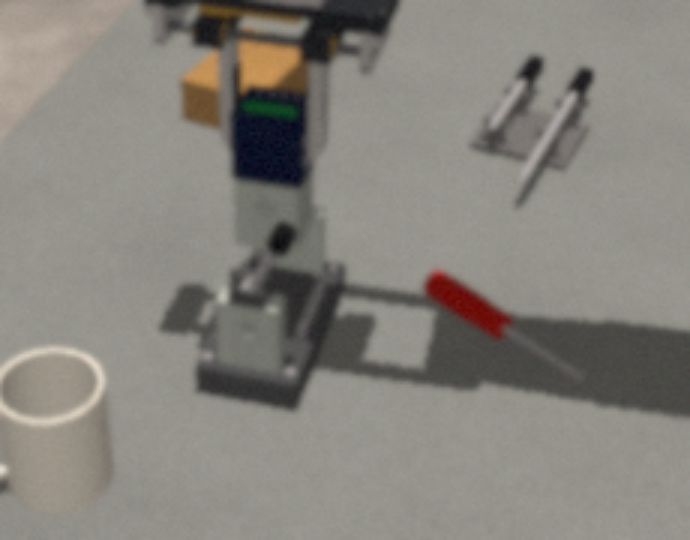

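The module hangs upright in the jaws, above the seat and between the ears. Lower it.

```bash
python3 -m creep '[[[-0.5,1,25,0],[0,0,20,0],[0,0,12,0],[0,0,8,0],[0,0,4,0],[0,0,3,0],[0,0,0,0],[0,0,0,0]]]'
python3 -c "
from h import *
delta(*mw(0,0),107.5,93.65)"
```

```text
time: 8.05
tool_pos: [0.5828, 0.1222, 0.1159]
ee_rot: [3.141, 0.0, 1.635]
wrist_force: [-0.2, -0.2, -3.9]
width: 0.0557
t 8.05 p [582.8 122.2 115.9] yaw 93.69 rp [3.1407e+00 1.0000e-04] w 55.7 F [-0.2 -0.2 -3.9]
tool shift [-0.  -1.3  8.4] turn 0.04
```

```bash
python3 -m creep '[[[0,-1,2,0],[0,0,2,0],[0,0,2,0],[0,0,1,0],[0,0,1,0],[0,0,0,0],[0,0,0,0]]]'
python3 -c "
from h import *
delta(*mw(0,0),107.5,93.65)"
```

```text
time: 8.93
tool_pos: [0.5816, 0.1221, 0.1075]
ee_rot: [3.141, 0.0, 1.635]
wrist_force: [0.2, 0.4, -3.8]
width: 0.0561
t 8.93 p [581.6 122.1 107.5] yaw 93.69 rp [3.1414e+00 1.0000e-04] w 56.1 F [ 0.2  0.4 -3.8]
tool shift [-0.  -0.1 -0. ] turn 0.04
```

Weight still hangs on the gripper, so creep down until contact.

```bash
python3 -m creep '[[[0,0,0.7,0],[0,0,0.7,0],[0,0,0,0]]]'; python3 -m creep '[[[0,0,0.7,0],[0,0,0,0]]]'
```

```text
time: 9.3
tool_pos: [0.5816, 0.1222, 0.1074]
ee_rot: [3.141, 0.0, 1.635]
wrist_force: [-2.7, 0.1, 3.6]
width: 0.056
time: 9.55
tool_pos: [0.5815, 0.1222, 0.1074]
ee_rot: [3.141, 0.0, 1.635]
wrist_force: [-4.1, 0.2, 6.7]
width: 0.0557
```

```bash
python3 -m creep '[[[0,0,-1,0],[0,0,0,0],[0,0,0,0],[0,0,0,0],[0,0,0,0]]]' 1 >/dev/null; python3 -m creep '[[[0,0,-20,0],[0,0,-40,0],[0,0,-40,0],[0,-60,0,0],[0,-60,0,0],[0,-60,0,0],[0,0,0,0]]]'
python3 - <<'E'
from h import *
s=save('top','p1'); W=cloud(s); P=W[165:225,190:285].reshape(-1,3)*1000
T=P[(P[:,2]>143)&(P[:,2]<156)]; T=T[T[:,1]<165]
r=cv2.minAreaRect(T[:,:2].astype(np.float32)); print(len(T),T.mean(0),r)
a=np.radians(MY); d=np.array(r[0])-M0; print('in mount',np.cos(a)*d[0]+np.sin(a)*d[1],-np.sin(a)*d[0]+np.cos(a)*d[1])
s2=save('side','p1s')
c=np.hstack([cv2.resize(s['color'][160:230,185:285],None,fx=4,fy=4),cv2.resize(s2['color'][210:300,215:305],(400,400))[:280*1]]) if 0 else None
A=cv2.resize(s['color'][160:230,185:285],(400,280)); B=cv2.resize(s2['color'][210:300,210:300],(400,400))
C=np.zeros((400,800,3),np.uint8);C[:280,:400]=A;C[:,400:]=B
cv2.imwrite('pics/p1c.png',C[:,:,::-1])
delta(405,-318,150,83.9)
E
```

```text
time: 11.05
tool_pos: [0.3985, 0.1105, 0.2063]
ee_rot: [3.141, -0.0, 1.636]
wrist_force: [0.5, -0.4, 0.2]
width: 0.0942
603 [581.10144325 121.81291754 149.46405414] ((582.0587768554688, 122.22610473632812), (56.706966400146484, 46.28570556640625), 3.7196567058563232)
in mount 0.5656714152978104 0.09027640138432536
t 11.15 p [402.1 110.6 206.9] yaw 93.7 rp [3.1392 0.    ] w 93.8 F [-0.1  0.4 -0.4]
tool shift [-427.9  -24.8   56.9] turn 9.8
```

View pics/p1c.png

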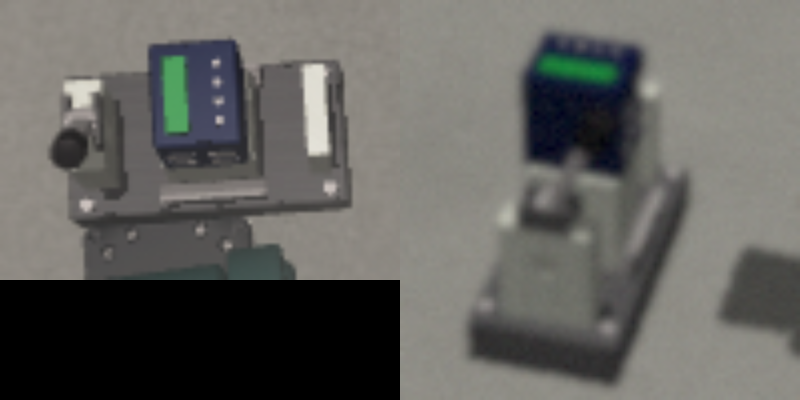

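The module stands upright on the seat, about 0.6 mm off in x and 0.1 mm in y, with its top at 149.5 mm. Now for the long pin, with the jaws part-closed so they clear the short one.

```bash
python3 -m creep '[[[-40,-3,0,0],[-55,-3,0,0],[-55,-3,0,0],[-55,-3,0,0],[-55,-3,0,0],[-55,-3,0,0],[-55,-3,0,0],[-55,-3,20,0]]]' 0.45 >/dev/null; python3 -m creep '[[[0,0,30,4.9],[0,0,0,4.9],[0,0,0,0],[0,0,0,0]]]'
python3 -c "
from h import *
delta(404.8,-319.6,13,83.86)"
```

```text
time: 12.65
tool_pos: [0.4061, -0.3159, 0.1567]
ee_rot: [3.141, 0.001, 1.465]
wrist_force: [-0.6, 0.7, 0.1]
width: 0.0425
t 12.65 p [ 406.1 -315.9  156.7] yaw 83.96 rp [3.1409e+00 7.0000e-04] w 42.5 F [-0.6  0.7  0.1]
tool shift [ -3.8  -0.9 143.7] turn 0.1
```

```bash
python3 -m creep '[[[-4,-1,40,0],[0,0,40,0],[0,0,30,0],[0,0,20,0],[0,0,10,0],[0,0,3,0],[0,0,0,0],[0,0,0,0]]]'
python3 -c "
from h import *
delta(404.8,-319.6,13,83.86)
s=save('top','q1'); cv2.imwrite('pics/q1.png',cv2.resize(s['color'][215:295,335:465,::-1],None,fx=5,fy=5))"
```

```text
time: 13.65
tool_pos: [0.4045, -0.3196, 0.0145]
ee_rot: [3.14, 0.001, 1.464]
wrist_force: [0.5, 0.2, 0.4]
width: 0.0422
t 13.65 p [ 404.5 -319.6   14.5] yaw 83.9 rp [3.1399e+00 1.4000e-03] w 42.2 F [0.5 0.2 0.4]
tool shift [-0.   0.3  1.5] turn 0.04
```

```bash
python3 -m creep '[[[0,0,1.2,0],[0,0,0,0]]]' >/dev/null; python3 -m creep '[[[0,0,0,0],[0,0,0,0],[0,0,0,0],[0,0,0,0],[0,0,0,0],[0,0,0,0]]]' 0
python3 -m creep '[[[0,0,-15,0],[0,0,-40,0],[0,0,-50,0],[0,0,-30,0],[0,0,0,0],[0,0,0,0]]]'
cat > pin.py <<'E'
from h import *
import sys
def fit(f,nm):
    s=save(nm,f); W=cloud(s)*1000; c=s['color'].astype(int)
    o=get_obs(); p=o['tool_pos']*1000; w=o['ee_rot'][2]; d=np.array([np.cos(w),np.sin(w)])
    P=W.reshape(-1,3); l=(P[:,:2]-p[:2])@d; t=(P[:,:2]-p[:2])@np.array([-d[1],d[0]]); z=P[:,2]-p[2]-19
    m=(l>50)&(l<200)&(abs(t)<12)&(abs(z)<18); l,t,z=l[m],t[m],z[m]
    if m.sum()<10: print(nm,'few',m.sum()); return
    for nme,v in(('lat',t),('z',z)):
        k=np.polyfit(l,v,1); e=v-np.polyval(k,l); g=abs(e)<4; k=np.polyfit(l[g],v[g],1)
        print(nm,nme,'n',g.sum(),'slope',k[0].round(4),'at tcp',k[1].round(2),'at tip',np.polyval(k,193).round(2))
    print('max l',np.sort(l)[-5:].round(1))
E
python3 -c "
from pin import *
delta(*mw(0,-300),150,93.65); fit('r1','top'); fit('r1s','side')"
```

```text
time: 14.7
tool_pos: [0.404, -0.319, 0.0122]
ee_rot: [3.141, 0.0, 1.464]
wrist_force: [0.5, -0.3, 0.6]
width: 0.0156
time: 15.45
tool_pos: [0.4032, -0.3184, 0.1459]
ee_rot: [-3.14, -0.001, 1.464]
wrist_force: [-0.0, 0.1, -1.3]
width: 0.016
t 15.45 p [ 403.2 -318.4  145.9] yaw 83.89 rp [-3.1397e+00 -1.2000e-03] w 16.0 F [-0.   0.1 -1.3]
tool shift [161.3 181.3  -4.1] turn -9.76
top lat n 287 slope 0.005 at tcp -1.43 at tip -0.46
top z n 324 slope -0.0088 at tcp 5.36 at tip 3.66
max l [189.1 190.3 190.3 190.7 192.1]
side lat n 86 slope -0.0077 at tcp 2.47 at tip 0.99
side z n 93 slope -0.0084 at tcp 4.66 at tip 3.04
max l [190.  190.  190.1 194.8 195. ]
```

The pin is held with width 16.0 mm, and sag is only about 1.5 mm at the tip. Carry it to the pre-insert pose.

```bash
python3 -m creep '[[[20,22,0,0],[30,34,0,0],[30,34,0,0],[30,34,0,0],[30,34,0,0],[21,23,0,-4.9],[0,0,0,-4.9],[0,0,0,0]]]'
python3 -m creep '[[[0,0,25,0],[0,0,40,0],[0,0,25,0],[0,0,0,0],[0,0,0,0],[0,0,0,0]]]'
python3 -c "
from pin import *
delta(*mw(0,-300),52,93.65); fit('r2','top'); fit('r2s','side')"
```

```text
time: 16.55
tool_pos: [0.6003, -0.1775, 0.1447]
ee_rot: [-3.138, -0.001, 1.635]
wrist_force: [-0.2, -0.8, -2.0]
width: 0.0155
time: 17.3
tool_pos: [0.6021, -0.1788, 0.0592]
ee_rot: [3.138, 0.002, 1.635]
wrist_force: [0.2, 0.6, -0.8]
width: 0.0158
t 17.3 p [ 602.1 -178.8   59.2] yaw 93.66 rp [3.1384e+00 1.6000e-03] w 15.8 F [ 0.2  0.6 -0.8]
tool shift [ 1.6 -1.4  7.2] turn 0.01
top lat n 240 slope -0.0032 at tcp 0.26 at tip -0.36
top z n 262 slope -0.0101 at tcp 4.48 at tip 2.52
max l [186.9 188.9 189.1 191.1 191.3]
side lat n 92 slope 0.0032 at tcp 0.34 at tip 0.96
side z n 97 slope -0.011 at tcp 4.69 at tip 2.56
max l [182.8 183.7 184.  185.2 185.6]
```

```bash
python3 -m creep '[[[1.5,-1.3,6.7,0],[0,0,0,0],[0,0,0,0],[0,0,0,0]]]'
python3 -c "
from pin import *
delta(*mw(0,-285),52.5,93.65)
s=load('r2'); s=save('top','r3'); fit('r3b','top')
cv2.imwrite('pics/r3c.png',cv2.resize(s['color'][155:235,190:390,::-1],None,fx=4,fy=4,interpolation=cv2.INTER_CUBIC))"
```

```text
time: 17.9
tool_pos: [0.5997, -0.1768, 0.0505]
ee_rot: [3.141, 0.0, 1.635]
wrist_force: [-0.4, 0.1, -0.9]
width: 0.0157
t 17.9 p [ 599.7 -176.8   50.5] yaw 93.69 rp [3.1415e+00 2.0000e-04] w 15.7 F [-0.4  0.1 -0.9]
tool shift [14.4  0.9 -2. ] turn 0.04
top lat n 240 slope -0.003 at tcp 0.39 at tip -0.2
top z n 249 slope -0.0056 at tcp 4.32 at tip 3.25
max l [188.7 189.1 189.3 191.3 191.4]
```

View pics/r3c.png

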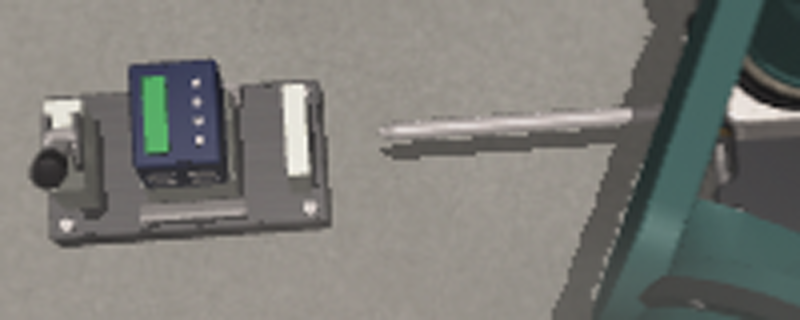

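The pin lies along the hole line, with its tip at crop (385,132) and the ear at (297,130). Correct the small offsets and advance.

```bash
python3 -m creep '[[[10,0.7,-2,0],[12,0,0,0],[8,0,0,0],[0,0,0,0],[0,0,0,0],[0,0,0,0]]]'
python3 -c "
from pin import *
delta(*mw(0,-245),52.5,93.65); fit('r4','top');fit('r4s','side')"
```

```text
time: 18.75
tool_pos: [0.5984, -0.1471, 0.0525]
ee_rot: [3.142, 0.0, 1.635]
wrist_force: [-0.3, 0.1, -1.6]
width: 0.0158
t 18.75 p [ 598.4 -147.1   52.5] yaw 93.67 rp [3.1415e+00 3.0000e-04] w 15.8 F [-0.3  0.1 -1.6]
tool shift [24.7  0.3 -0. ] turn 0.02
top lat n 236 slope -0.003 at tcp 0.22 at tip -0.35
top z n 264 slope -0.0084 at tcp 4.57 at tip 2.94
max l [188.4 190.3 190.4 190.6 192.6]
side lat n 75 slope 0.005 at tcp 0.6 at tip 1.56
side z n 82 slope -0.0111 at tcp 4.27 at tip 2.13
max l [152.4 153.2 153.4 160.9 161.4]
```

```bash
python3 -m creep '[[[8,0.3,0,0],[8,0,0,0],[8,0,0,0],[6,0,0,0],[0,0,0,0],[0,0,0,0]]]'
python3 -c "
from pin import *
delta(*mw(0,-215),52.5,93.65); fit('r5','top')"
```

```text
time: 19.6
tool_pos: [0.5968, -0.1169, 0.0525]
ee_rot: [3.141, 0.0, 1.635]
wrist_force: [0.4, 1.0, -1.1]
width: 0.0154
t 19.6 p [ 596.8 -116.9   52.5] yaw 93.69 rp [3.1415e+00 3.0000e-04] w 15.4 F [ 0.4  1.  -1.1]
tool shift [24.5 -0.   0. ] turn 0.04
top lat n 214 slope -0.0039 at tcp 0.43 at tip -0.33
top z n 240 slope -0.0061 at tcp 4.24 at tip 3.06
max l [188.9 189.1 189.3 191.1 191.3]
```

```bash
python3 -m creep '[[[6,0,0,0],[6,0,0,0],[6,0,0,0],[6,0,0,0],[6,0,0,0],[6,0,0,0],[6,0,0,0],[0,0,0,0]]]'
python3 -c "
from pin import *
delta(*mw(0,-185),52.5,93.65)"
python3 -m creep '[[[6,0,0,0],[6,0,0,0],[6,0,0,0],[6,0,0,0],[6,0,0,0],[6,0,0,0],[6,0,0,0],[0,0,0,0]]]'
python3 -c "
from pin import *
delta(*mw(0,-85),52.5,93.65); fit('r6','top')"
```

```text
time: 20.65
tool_pos: [0.594, -0.0744, 0.0525]
ee_rot: [-3.142, 0.0, 1.636]
wrist_force: [0.1, -0.3, -1.0]
width: 0.0156
t 20.65 p [594.  -74.4  52.5] yaw 93.73 rp [-3.1416e+00  1.0000e-04] w 15.6 F [ 0.1 -0.3 -1. ]
tool shift [11.9  0.1 -0. ] turn 0.08
time: 21.65
tool_pos: [0.5913, -0.0325, 0.0525]
ee_rot: [3.142, 0.0, 1.636]
wrist_force: [-0.4, -0.7, -1.9]
width: 0.0156
t 21.65 p [591.3 -32.5  52.5] yaw 93.73 rp [3.1416e+00 1.0000e-04] w 15.6 F [-0.4 -0.7 -1.9]
tool shift [69.9  0.2  0. ] turn 0.08
top lat n 93 slope -0.0054 at tcp 0.33 at tip -0.71
top z n 89 slope -0.0119 at tcp 5.31 at tip 3.01
max l [188.6 188.7 188.8 191.  191.2]
```

```bash
python3 -m creep '[[[5,0,0,0],[5,0,0,0],[5,0,0,0],[5,0,0,0],[5,0,0,0],[5,0,0,0],[0,0,0,0]]]'
python3 -c "
from pin import *
delta(*mw(0,-85),52.5,93.65)"
python3 -m creep '[[[5,0,0,0],[5,0,0,0],[5,0,0,0],[5,0,0,0],[5,0,0,0],[5,0,0,0],[5,0,0,0],[0,0,0,0]]]'
python3 -c "
from pin import *
delta(*mw(0,-85),52.5,93.65)"
```

```text
time: 22.58
tool_pos: [0.5893, -0.0026, 0.0524]
ee_rot: [-3.142, 0.0, 1.636]
wrist_force: [-0.3, 0.6, -2.0]
width: 0.0156
t 22.57 p [589.3  -2.6  52.4] yaw 93.73 rp [-3.1416e+00  1.0000e-04] w 15.6 F [-0.3  0.6 -2. ]
tool shift [40.   0.2 -0.1] turn 0.08
time: 23.58
tool_pos: [0.587, 0.0323, 0.0524]
ee_rot: [-3.141, -0.0, 1.636]
wrist_force: [0.7, 0.5, -1.4]
width: 0.0156
t 23.57 p [587.   32.3  52.4] yaw 93.72 rp [-3.1414 -0.    ] w 15.6 F [ 0.7  0.5 -1.4]
tool shift [ 5.   0.2 -0.1] turn 0.07
```

```bash
python3 -m creep '[[[2,0,0,0],[1.5,0,0,0],[0.7,0,0,0],[0,0,0,0]]]'; python3 -m creep '[[[1,0,0,0],[0,0,0,0]]]'; python3 -m creep '[[[1,0,0,0],[0,0,0,0]]]'
python3 -c "
from pin import *
delta(*mw(0,-85),52.5,93.65)"
```

```text
time: 24.08
tool_pos: [0.5868, 0.0361, 0.0524]
ee_rot: [-3.141, 0.0, 1.635]
wrist_force: [0.5, -0.8, -1.6]
width: 0.0157
time: 24.32
tool_pos: [0.5868, 0.0371, 0.0524]
ee_rot: [-3.142, 0.0, 1.635]
wrist_force: [-0.9, -0.5, -2.2]
width: 0.0155
time: 24.58
tool_pos: [0.5868, 0.0375, 0.0524]
ee_rot: [-3.142, 0.001, 1.635]
wrist_force: [-0.5, -2.6, -1.9]
width: 0.0159
t 24.57 p [586.8  37.5  52.4] yaw 93.68 rp [-3.1415e+00  1.3000e-03] w 15.9 F [-0.5 -2.6 -1.9]
tool shift [-0.2  0.1 -0.1] turn 0.03
```

```bash
python3 -m creep '[[[1,0,0,0],[1,0,0,0],[0,0,0,0]]]'
python3 -c "
from pin import *
delta(*mw(0,-85),52.5,93.65)
s=save('top','s1')
W=cloud(s)*1000
o=get_obs();a=np.radians(MY)
D=W-[*M0,0]; mx=np.cos(a)*D[...,0]+np.sin(a)*D[...,1]; my=-np.sin(a)*D[...,0]+np.cos(a)*D[...,1]
m=(abs(mx)<7)&(D[...,2]>60)&(D[...,2]<82)&(my>70)
print('tip reach',m.sum(),np.sort(my[m])[-4:])
m=(abs(mx)<40)&(abs(my)<40)&(D[...,2]>143)&(D[...,2]<156);print('module top',m.sum(),mx[m].mean(),my[m].mean(),D[...,2][m].mean())
"
```

```text
time: 24.95
tool_pos: [0.5868, 0.0375, 0.0525]
ee_rot: [-3.141, 0.005, 1.634]
wrist_force: [-0.5, -8.1, -2.0]
width: 0.0162
t 24.95 p [586.8  37.5  52.5] yaw 93.64 rp [-3.1415  0.0048] w 16.2 F [-0.5 -8.1 -2. ]
tool shift [-0.2  0.1 -0. ] turn -0.01
tip reach 49 [104.92613468 105.18785671 107.06009628 107.81808587]
module top 252 1.0112461733818892 12.964887174250316 149.53488080512392
```

The grip is firm against the ear: 8 N reaction, no further advance, tip at about y = 107. Release and lift off.

```bash
python3 -m creep '[[[-1.5,0,0,0],[0,0,0,0],[0,0,0,0],[0,0,0,0],[0,0,0,0]]]' 0.6
python3 -m creep '[[[0,0,-20,0],[0,0,-40,0],[0,0,-40,0],[-40,0,-40,0],[-50,0,0,0],[-50,0,0,0],[0,0,0,0],[0,0,0,0]]]' 
python3 - <<'E'
from pin import *
s=save('top','s2'); W=cloud(s)*1000; a=np.radians(MY)
D=W-[*M0,0]; mx=np.cos(a)*D[...,0]+np.sin(a)*D[...,1]; my=-np.sin(a)*D[...,0]+np.cos(a)*D[...,1]; z=D[...,2]
def q(n,m): print(n,m.sum(),'x',np.percentile(mx[m],[2,50,98]).round(1),'y',np.percentile(my[m],[1,50,99]).round(1),'z',np.percentile(z[m],[2,50,98]).round(1))
q('tip',(abs(mx)<7)&(z>60)&(z<82)&(my>76))
q('grip',(abs(mx)<15)&(z>60)&(z<85)&(my<-68)&(my>-130))
q('module',(abs(mx)<40)&(abs(my)<30)&(z>143)&(z<156))
q('lever',(abs(mx)<60)&(my>50)&(my<80)&(z>115))
delta(*mw(-75,65),180,93.65)
s2=save('side','s2s'); A=cv2.resize(s['color'][155:235,185:305],(480,320)); B=cv2.resize(s2['color'][200:310,200:300],(320,352))
C=np.zeros((352,800,3),np.uint8);C[:320,:480]=A;C[:,480:]=B;cv2.imwrite('pics/s2c.png',C[:,:,::-1])
E
```

```text
time: 25.62
tool_pos: [0.5867, 0.0388, 0.0525]
ee_rot: [3.141, -0.0, 1.635]
wrist_force: [0.1, -0.2, 0.4]
width: 0.0558
time: 26.62
tool_pos: [0.5956, -0.1007, 0.1922]
ee_rot: [-3.141, -0.001, 1.635]
wrist_force: [0.4, 0.1, -0.0]
width: 0.0563
tip 42 x [-4.1  0.1  3.8] y [ 81.   94.  106.9] z [67.3 71.6 75.8]
grip 181 x [-7.9 -0.8  7.2] y [-116.9  -92.7  -68.3] z [65.1 75.  79.5]
module 596 x [-26.6  -0.2  26.9] y [-22.8  -0.6  22.6] z [144.6 149.4 153.2]
lever 89 x [-35.2 -25.5  -5.3] y [56.5 63.6 73.8] z [120.8 162.4 167.1]
t 26.68 p [ 595.7 -100.1  192.4] yaw 93.74 rp [-3.1414e+00 -7.0000e-04] w 56.3 F [ 0.8  0.  -0.3]
tool shift [287.8 -74.5  12.4] turn 0.09
```

View pics/s2c.png

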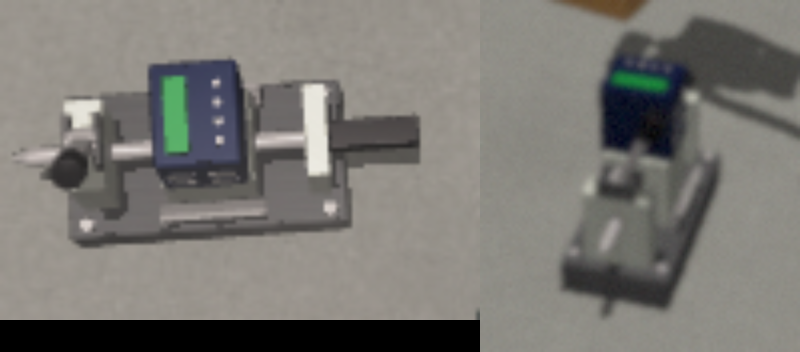

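The pin is through: grip at y = -117 to -67, tip at 107, module still centred. Now the lever, pushed over with shut fingers.

```bash
python3 -m creep '[[[0,-40,0,0],[0,-35,0,0],[45,0,0,0],[50,0,0,0],[50,0,0,0],[50,0,0,0],[50,0,0,0],[43,0,0,0]]]' 0 >/dev/null
python3 -m creep '[[[0,0,0,0],[0,0,25,0],[0,0,20,0],[0,0,11,0],[0,0,0,0],[0,0,0,0]]]'
python3 -c "
from pin import *
delta(*mw(-75,65),135,93.65)"
```

```text
time: 28.48
tool_pos: [0.5029, 0.1814, 0.1375]
ee_rot: [3.14, -0.0, 1.635]
wrist_force: [0.3, -0.4, 0.0]
width: 0.0007
t 28.48 p [502.9 181.4 137.5] yaw 93.68 rp [ 3.1399e+00 -1.0000e-04] w 0.7 F [ 0.3 -0.4  0. ]
tool shift [ 0.8 -0.3  2.5] turn 0.03
```

```bash
python3 -m creep '[[[0,10,2,0],[0,10,0,0],[0,8,0,0],[0,8,0,0],[0,8,0,0],[0,8,0,0],[0,0,0,0]]]'
python3 -m creep '[[[0,6,0,0],[0,6,0,0],[0,4,0,0],[0,4,0,0],[0,0,0,0]]]'
python3 -c "
from pin import *
delta(*mw(0,65),135,93.65)"
```

```text
time: 29.35
tool_pos: [0.555, 0.1847, 0.1341]
ee_rot: [3.141, 0.0, 1.635]
wrist_force: [0.4, 0.4, -0.3]
width: 0.0005
time: 29.98
tool_pos: [0.5744, 0.186, 0.134]
ee_rot: [-3.141, 0.0, 1.635]
wrist_force: [0.0, 1.3, -0.0]
width: 0.0002
t 29.98 p [574.4 186.  134. ] yaw 93.68 rp [-3.1413e+00  2.0000e-04] w 0.2 F [ 0.   1.3 -0. ]
tool shift [ 0.7  3.  -1. ] turn 0.03
```

```bash
python3 -m creep '[[[0,3,0,0],[0,2,0,0],[0,0,0,0]]]'
python3 -c "
from pin import *
s=save('top','l1'); W=cloud(s)*1000; a=np.radians(MY)
D=W-[*M0,0]; mx=np.cos(a)*D[...,0]+np.sin(a)*D[...,1]; my=-np.sin(a)*D[...,0]+np.cos(a)*D[...,1]; z=D[...,2]
m=(mx>10)&(mx<60)&(my>50)&(my<80)&(z>112)&(z<175)
print(m.sum(), np.percentile(mx[m],[5,50,95]) if m.sum() else '')
delta(*mw(4,65),135,93.65)"
python3 -m creep '[[[0,2,0,0],[0,0,0,0]]]'; python3 -m creep '[[[0,2,0,0],[0,0,0,0]]]'
```

```text
time: 30.35
tool_pos: [0.5792, 0.1864, 0.1343]
ee_rot: [-3.141, 0.0, 1.635]
wrist_force: [-1.2, 0.5, -1.3]
width: 0.0003
0 
t 30.4 p [579.2 186.4 134.4] yaw 93.69 rp [-3.1416e+00  1.0000e-04] w 0.3 F [-1.   0.1 -1.9]
tool shift [ 0.7  2.2 -0.6] turn 0.04
time: 30.65
tool_pos: [0.5809, 0.1865, 0.1344]
ee_rot: [-3.141, 0.0, 1.635]
wrist_force: [-3.0, -0.7, -1.3]
width: 0.0004
time: 30.9
tool_pos: [0.5813, 0.1865, 0.1342]
ee_rot: [-3.137, 0.0, 1.635]
wrist_force: [-6.9, -0.1, 0.9]
width: 0.0003
```

The stop is reached (7 N at the predicted x). Back off, clear, and check.

```bash
python3 -m creep '[[[0,-10,0,0],[0,-40,0,0],[0,-50,0,0],[0,-50,-20,0],[0,-50,-20,0],[0,0,0,0],[0,0,0,0],[0,0,0,0]]]'
python3 - <<'E'
from pin import *
s=save('top','f2'); W=cloud(s)*1000; a=np.radians(MY)
D=W-[*M0,0]; mx=np.cos(a)*D[...,0]+np.sin(a)*D[...,1]; my=-np.sin(a)*D[...,0]+np.cos(a)*D[...,1]; z=D[...,2]
def q(n,m): print(n,m.sum(),'x',np.percentile(mx[m],[2,50,98]).round(1),'y',np.percentile(my[m],[1,50,99]).round(1),'z',np.percentile(z[m],[2,50,98]).round(1)) if m.sum() else print(n,0)
q('tip',(abs(mx)<7)&(z>60)&(z<82)&(my>76))
q('grip',(abs(mx)<15)&(z>60)&(z<85)&(my<-68)&(my>-130))
q('module',(abs(mx)<40)&(abs(my)<30)&(z>143)&(z<156))
q('lever',(abs(mx)<60)&(my>50)&(my<80)&(z>115))
m=(mx>0)&(mx<60)&(my>50)&(my<80)&(z>115); print('lever angle',np.degrees(0)+np.median(np.arctan2(mx[m],z[m]-100))+.5)
delta(0,0,0,0)
cv2.imwrite('pics/f2.png',s['color'][:,:,::-1])
E
```

```text
time: 31.9
tool_pos: [0.3844, 0.1737, 0.1737]
ee_rot: [-3.141, 0.0, 1.635]
wrist_force: [0.0, -0.5, 0.4]
width: 0.0005
tip 47 x [-4.3 -0.1  4. ] y [ 80.5  92.2 106.7] z [67.9 71.5 74.9]
grip 181 x [-7.9 -1.1  7.3] y [-117.   -92.6  -68.3] z [65.  74.9 79.2]
module 600 x [-27.   -0.3  26.6] y [-22.9  -0.4  22.4] z [145.5 149.5 153.1]
lever 152 x [ 6.  22.1 38.6] y [56.7 64.5 73.5] z [116.2 153.6 164.8]
lever angle 0.9098733923486025
t 31.95 p [384.3 173.7 173.5] yaw 93.66 rp [-3.1402e+00  5.0000e-04] w 0.3 F [-0.  -0.3  1.2]
tool shift [-148.8 -394.6  173.5] turn 93.66
```

View pics/f2.png

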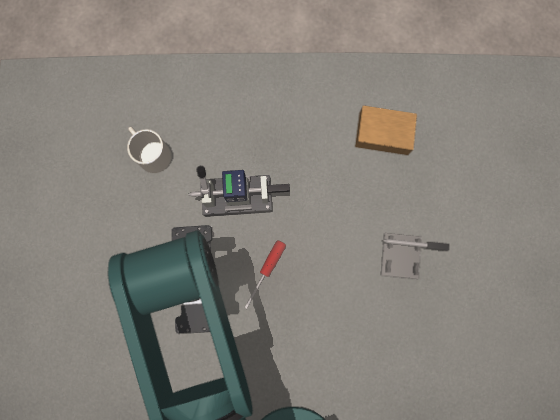

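The top picture shows the lever end over at (201,172) and the pin through the module. The mug, carton, driver and short pin are where they started, and the arm is clear. The lever's outermost x of 38.6 mm fits about 0.95–1.0 rad. Handing in.

```bash
python3 -c "
from bench import ticket; print(ticket.close_job())"
```

```text
the job is handed in; nothing more can be done
None
```

The demo module is mounted and pinned, the clamp lever is thrown over, and the job is handed in; it reports no verdict. It was handed in at about 32 s of the 64 s allowed.

Last checks, in the mount frame:
- **Module:** it is centred on the seat to within about 0.5 mm, with its top at 149.5 mm (150 expected).
- **Long pin:** it runs through both ears and the module's foot. The grip spans y = -117 to about -67 mm, up against the near ear, and it stopped there with an 8 N reaction. The tip is at about y = 107 mm.
- **Clamp lever:** I pushed it to its stop and felt about 7 N. The two angle estimates disagree slightly. The depth points average 0.91 rad, which likely reads low because the camera sees mostly one side of the lever. The lever's outermost edge suggests about 0.95–1.0 rad. Both are past 0.85 rad.
- **Everything else:** by eye in the last top picture, the short pin, mug, carton and screwdriver are where they started. The arm stands clear of everything.

No check failed. I viewed 9 pictures of the 10 allowed.

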